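Return the pipette to its own bay of the bench cradle

ROBOT

A 6-joint arm with a two-finger parallel gripper is mounted at the origin on a cart in front of the work surface, level with it; the furniture and walls round the work are solid. World frame = base frame: x ahead of the robot, y to its left, z up, the work surface at z = 0. Lengths are in m, angles in rad, forces in N, time in s.
With the tool pointing down it reaches from about 0.3 to 0.775 m from the base axis. Payload 14.6 kg.
Tool frame: the origin (TCP) lies at the very end of the fingers, on their centre line; the grasp point (between the pads) lies 19 mm behind it; z points along the fingers, y is the line along which they close (so a half turn about z gives the same grasp; the last joint's range is limited). The gripper opens to 94 mm and grips with 3 to 60 N. Pads are 16 mm wide; open, the fingers measure 119 mm over their backs; the gripper's body (75 mm by 177 mm) begins 78 mm behind the grasp point.
Start: joints at [1.207, 0.3, 1.521, -0, 1.321, -0.067], TCP at [0.161, 0.526, 0.205] pointing down, gripper open.
Joint ranges: [-3.03, 3.03], [-0.79, 2.21], [0.23, 2.52], [-1.04, 4.18], [0, 3.07], [-2.55, 2.55]. Speed limits (rad/s): [2.22, 2.22, 2.57, 3.14, 3.14, 3.14].

INTERFACE

Orientations are given as [roll, pitch, yaw] about the fixed x, y, z axes, in that order (R = Rz(yaw) Ry(pitch) Rx(roll)).
In Python, from station import ctrl, cams gives the robot as it stands. The module is installed in compiled form; this text tells all that it offers.
- The arm moves only by the tool arm_command, never from a script. Its argument "plan" is a list that holds one entry, the list of rows, each a list of 7 numbers: the shift along the tool's x, y, z in fractions of the full range, 1 being 600 mm, then the turn, a rotation vector about the tool's x, y, z in fractions of the full range, 1 being 2 rad, then the closure, from -1 (fully open) to 1 (shut). A call has 1 to 12 rows; each row is the pose to reach, as a shift and turn from the pose commanded when the call began, along the tool's axes at that moment; what a row does not reach only later rows make up. A row lasts 1/10 s, in which the tool goes at most 50 mm and 8.59 degrees, less where a joint would pass 70% of its speed; a pose out of reach is approached as far as the arm can. Shift and turn numbers lie between -1 and 1, and a call with a number outside is refused. A call with a gripper value outside its range is refused whole. The fingers move at their own pace and stop on an object; "squeeze" is the grip in N (left out, the last holds). Time passes only in rows, so rows that repeat a pose let the fingers close. It gives the time, the measured TCP pose, the force, the opening and the grip force at its end, in the units of the state.
- ctrl.get_obs(): the state, without advancing time (a new reading comes with each control period).
- cams.camera(name): name is "scene" or "side" or "wrist"; returns (picture, depth): 480x640x3 uint8, blue, green, red; 480x640 float32, m along the optical axis (not along the pixel's ray), 0 where there is no reading.
- cams.camera_info(name): a dict with "fx", "fy", "cx", "cy" (pixels), "dist_coeffs" ([k1, k2, p1, p2, k3] as OpenCV has them; the pictures are not rectified), "world_to_cam" (4x4, takes a point from world to camera coordinates). Camera axes: x right, y down, z forward; pixel columns grow to the right and rows downward; lengths in m; the calibration is good to about 2 mm. A picture is of the moment at which its call begins: read the wrist's pose just before it. camera_info takes no time and is no camera call; for the wrist camera it gives the pose at the moment of the call.
- ctrl.hand_in(): hands the job in; it is judged then, once.
The state is a dict: "time_s": time; "qpos": joint angles; "joint_vel": joint speeds; "tau": joint torques, N m; "ee_pos": TCP position; "eef_rot": TCP orientation; "force": force on the tool from outside, world axes, zero at the start; "moment": the same for the moment, N m; "grip_width": finger opening in m; "grip_force": force on a finger pad.
Only numpy, scipy, OpenCV 4.12 (cv2) and the standard library are available. Lean on these libraries where they do the work, as an engineer would, in place of code of your own. Each camera call takes 0.05 s, during which the arm holds its last target. There are 200 camera calls.

TASK

Put the pipette that lies on the bench away in the bay of the three-bay cradle that is made for its size: nose under the bay's hood, finger hook up, body pressed all the way down into the spring clip so that both jaws snap shut over it and it lies level. Let go of it, and leave the things around it standing where they are.

Things in the scene. Friction and masses are not known exactly. Their poses are not given: they have to be found in the camera images.
- pipette: Grey-white hand pipette lying hook up, 228 mm long, ~80 g. Origin under its middle, on the bench; +y to the nose, +z up to the finger hook. Body y -88..29 mm: 26 wide, 29 high, flat underside; thin nose to y 114, axis at z 14.5, tapering from 12 to 5 mm; plunger knob y -114..-88. Centre of mass near y -27. Finger hook on top near y -70. Good grip: across the body at y -38, 20 mm up.
- bay_medium: Grey middle-sized bay, the pipette's own. Origin on its centre line, underside (6 mm above bench), +y to the hood, +z up. Stowed, the pipette has this frame's axes and its origin stands at (0, 0, 24) mm, play 1.5 mm either way in y, 2 in x. Free for fingers: y -70..-8. Floor z 6, saddles z 24 at tail and clip, two lugs 12 mm above the saddle behind y -89.5. Its way in is tilted, see bay_hood.
- bay_hood (a point): Point on bay_medium's frame at (0, 65.5, 74) mm: upper edge of the hood's mouth. Hood: 20 mm wide inside, end wall at y 115.5; roof underside slopes at 30 deg from z 74 at the mouth (y 65.5) to z 45 at the end, so the nose enters only with the tail raised 20 to 28 deg, sliding along its own axis over the clip (jaw tops z 65) until the tip meets the end wall; then the tail is swung down.
- bay_clip (a point): Point on bay_medium's frame at (0, 8, 57) mm: middle of the clip, between the lips. Two sprung steel jaws (y -4..20 mm) stand beside the body; their lips, 20 mm apart, overhang it by 3 mm a side and flare outward above (to z 65). Pressing the level body down with some 5 to 20 N spreads them; when its top is below the lips (z 57) they snap shut.
- bay_medium_jaw_left (a joint): Left jaw (-x side) of bay_medium's clip, rad: 0 shut, about 0.08 when spread by the body, grows outward, spring-closed.
- bay_medium_jaw_right (a joint): Right jaw (+x side) of bay_medium's clip, rad: 0 shut, about 0.08 when spread by the body, grows outward, spring-closed.
- bay_wide: Wide bay for a fat pipette (42 mm body), same frame as bay_medium, 95 or 190 mm beside it; the three bays stand in any order on one white plate, noses away from the robot. Jaws 42 mm apart, to z 76; hood 28 mm wide inside. Stays empty.
- bay_short: Small bay for a slim short pipette (16 mm body, nose ends at y 45), same frame. Jaws 16 mm apart, to z 54. Stays empty.
- pipette_tip (a point): End of the pipette's nose, on its axis: (0, 114, 14.5) mm in the pipette's frame.
- pipette_tail (a point): Rear end of the pipette's body, on its axis: (0, -88, 14.5) mm in the pipette's frame.
- oil_bottle: Small dark immersion-oil bottle, 25 mm wide, 43 mm high, standing between pipette and tube rack. Origin under its middle. Bystander.
- tip_box: Pipette-tip box with half-open violet lid, 132 x 119 x 56 mm, right of the pipette. Origin under its middle. Bystander.

How it is judged:
By the outcome, as a careful person would: the job done as asked, in the order asked, and still so for the second after the job is handed in, with the robot touching nothing.
It also fails if it takes over 48 s, if anything falls off the work surface, if the arm or the gripper's body presses on something with over 40 N, if the wrist force passes 120 N, or if a joint passes its speed limit or range.

## Working session

There is one attempt and no reset: what is moved stays moved. The work goes in short steps, Python scripts to look and compute and a tool call to move; the robot and the scene stay as the last step left them, time stands still between calls to the robot, and variables do not carry over. Pictures are saved under pics/ and viewed, at most 10 in all, crops included, and the job is handed in when it is done.

Besides the shell and the picture viewer there is one more tool, called after "Call:" by a JSON object that holds its "api" and its "payload". arm_command: Moves the arm, as the interface text tells. Its arguments: {"type":"object","properties":{"plan":{"type":"array"},"squeeze":{"type":"number"}},"required":["plan"]}

```bash
mkdir -p pics; cat > h.py <<'E'
import numpy as np, cv2
from station import ctrl, cams
from scipy.spatial.transform import Rotation as R
def grab(n):
    ci=cams.camera_info(n); p,d=cams.camera(n)
    return p,d,ci
def cloud(d,ci):
    K=np.array([[ci['fx'],0,ci['cx']],[0,ci['fy'],ci['cy']],[0,0,1]]);D=np.array(ci['dist_coeffs'],float)
    h,w=d.shape
    u,v=np.meshgrid(np.arange(w),np.arange(h))
    n=cv2.undistortPoints(np.stack([u,v],-1).reshape(-1,1,2).astype(np.float64),K,D).reshape(h,w,2)
    P=np.dstack([n*d[...,None],d])
    T=np.linalg.inv(np.array(ci['world_to_cam']))
    W=P@T[:3,:3].T+T[:3,3]
    W[d<=0]=np.nan
    return W
E
python3 - <<'E'
from h import *
o=ctrl.get_obs();print(o)
for n in('scene','side','wrist'):
    p,d,ci=grab(n);cv2.imwrite(f'pics/{n}0.png',p);np.savez(f'{n}0.npz',p=p,d=d,W=cloud(d,ci))
    print(n,np.linalg.inv(ci['world_to_cam']).round(3).tolist(),ci['fx'],(d>0).mean())
E
```

```text
{'time_s': 0.0, 'qpos': array([ 1.20740333e+00,  3.00532030e-01,  1.52158364e+00, -2.20711214e-06,
        1.32072578e+00, -6.65679283e-02]), 'joint_vel': array([-3.73047186e-04,  2.13998035e-04,  7.20105421e-05,  1.11032937e-03,
        1.54501519e-03, -9.47462866e-05]), 'tau': array([-1.68884271e-03, -5.31794322e+01, -3.52726114e+01,  7.07452185e-02,
        2.44784262e-02, -1.33059070e-04]), 'ee_pos': array([0.16075659, 0.52569756, 0.20485184]), 'eef_rot': array([-3.14034648e+00, -8.09352457e-05,  2.84476808e+00]), 'force': array([-0.71536829, -0.31665003,  0.96001089]), 'moment': array([0.04493562, 0.02154256, 0.04582723]), 'grip_force': 0.0, 'grip_width': 0.09385820608174444}
scene [[0.66, -0.326, 0.677, -0.606], [-0.752, -0.276, 0.599, -1.043], [-0.009, -0.904, -0.427, 0.768], [0.0, 0.0, 0.0, 1.0]] 567.2655747126967 0.99609375
side [[0.993, -0.052, 0.106, 0.384], [-0.118, -0.437, 0.892, -1.204], [-0.0, -0.898, -0.44, 0.655], [0.0, 0.0, 0.0, 1.0]] 524.889648509837 0.995986328125
wrist [[0.292, 0.928, 0.233, 0.094], [0.957, -0.283, -0.072, 0.548], [-0.002, 0.244, -0.97, 0.385], [0.0, 0.0, 0.0, 1.0]] 359.7278835822531 0.9959830729166667
```

View pics/scene0.png

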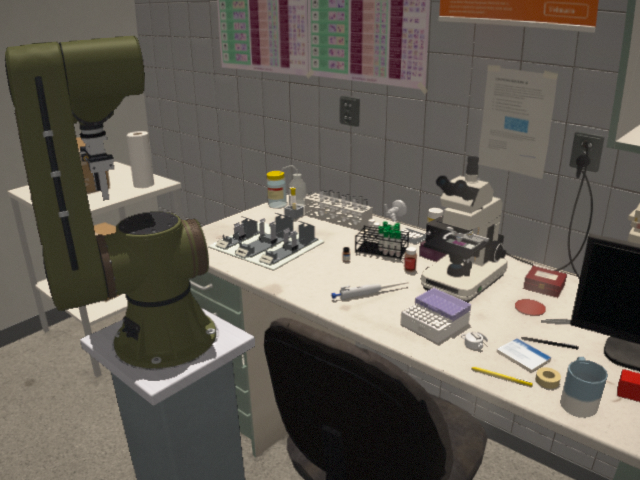

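View pics/side0.png

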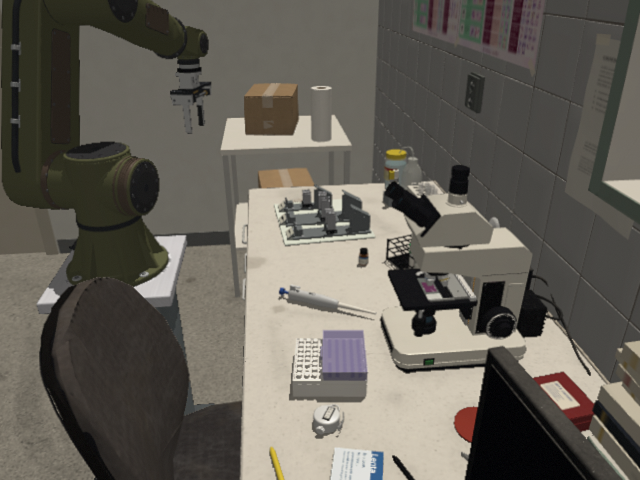

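The scene view shows the pipette from its tail at (335,296) to its tip at (408,285), and the cradle at (265,240). In the side view the pipette runs (283,291)–(375,316) and the cradle is near (320,215).

```bash
python3 - <<'E'
from h import *
a=np.load('scene0.npz');b=np.load('side0.npz')
for n,z,pts in(('scene',a,[(335,296),(345,293),(370,292),(408,285),(346,255),(410,260),(435,310),(213,243),(262,263),(322,241),(268,210)]),('side',b,[(283,291),(320,300),(375,316),(363,258),(281,243),(372,237),(357,188),(279,201)])):
    for u,v in pts: print(n,(u,v),z['W'][v,u].round(3))
# top-view rasters
for n,z in(('scene',a),('side',b)):
    W=z['W'];m=(W[...,2]>0.008)&(W[...,2]<0.06)&(abs(W[...,0]-.5)<.35)&(abs(W[...,1]-0)<.6)
    lab=cv2.connectedComponentsWithStats(m.astype(np.uint8))
    for i in range(1,lab[0]):
        if lab[2][i,4]>60:
            P=W[lab[1]==i];print(n,lab[2][i],P.min(0).round(3),P.max(0).round(3))
E
```

```text
scene (335, 296) [ 0.403 -0.201  0.016]
scene (345, 293) [ 0.426 -0.217  0.021]
scene (370, 292) [ 0.486 -0.255  0.012]
scene (408, 285) [ 0.605 -0.3   -0.   ]
scene (346, 255) [ 0.608 -0.073  0.022]
scene (410, 260) [ 0.677 -0.257  0.038]
scene (435, 310) [ 0.462 -0.47   0.05 ]
scene (213, 243) [0.428 0.343 0.003]
scene (262, 263) [0.426 0.106 0.007]
scene (322, 241) [0.668 0.076 0.005]
scene (268, 210) [ 0.763  0.43  -0.002]
side (283, 291) [ 0.408 -0.199  0.017]
side (320, 300) [ 0.486 -0.249  0.02 ]
side (375, 316) [ 0.6   -0.293 -0.001]
side (363, 258) [ 0.612 -0.083  0.025]
side (281, 243) [0.414 0.071 0.   ]
side (372, 237) [0.666 0.07  0.004]
side (357, 188) [ 0.693  0.465 -0.005]
side (279, 201) [ 0.421  0.372 -0.001]
scene [268 190  20  17 244] [0.771 0.391 0.008] [0.846 0.463 0.06 ]
scene [ 284  194  125   64 1374] [ 0.672 -0.196  0.008] [0.85  0.389 0.06 ]
scene [ 213  217  105   51 2444] [0.405 0.057 0.008] [0.665 0.336 0.06 ]
scene [ 400  238  108  102 4706] [ 0.405 -0.531  0.008] [ 0.846 -0.219  0.06 ]
scene [342 247   9  14  97] [ 0.597 -0.084  0.009] [ 0.627 -0.054  
[... 335 characters left out ...]
  0.232 0.03 ] [0.848 0.406 0.06 ]
side [ 279  189   92   51 2614] [0.414 0.07  0.008] [0.667 0.317 0.06 ]
side [386 235  33  33 359] [ 0.677 -0.168  0.008] [ 0.744 -0.033  0.06 ]
side [359 248  10  16 139] [ 0.603 -0.083  0.008] [ 0.628 -0.06   0.045]
side [279 284  97  30 773] [ 0.399 -0.306  0.008] [ 0.597 -0.188  0.041]
side [ 380  306  147   66 5571] [ 0.593 -0.498  0.008] [ 0.85  -0.335  0.06 ]
side [ 293  330   75   64 4324] [ 0.41  -0.53   0.008] [ 0.55  -0.396  0.059]
side [533 375  28  19 279] [ 0.819 -0.6    0.034] [ 0.85  -0.556  0.041]
side [314 406  26  22 443] [ 0.439 -0.6    0.008] [ 0.48  -0.561  0.029]
side [126 427  11  18  76] [ 0.15  -0.599  0.008] [ 0.161 -0.566  0.038]
```

View pics/wrist0.png

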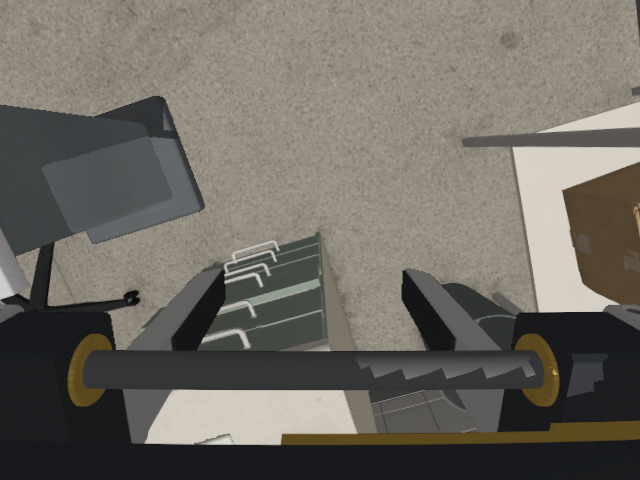

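The wrist camera currently sees the floor, with the bench corner at the bottom and the fingers below row 300. Next I'll move above the cradle.

```bash
cat >> h.py <<'E'
def row(p,Rm,o=None,ref=None):
    """row (mm, rotvec) from present pose to world TCP pose"""
    o=o or ctrl.get_obs()
    R0=R.from_euler('xyz',o['eef_rot']) if ref is None else ref[1]; p0=o['ee_pos'] if ref is None else ref[0]
    s=R0.inv().apply(np.array(p)-p0)*1000
    r=(R0.inv()*Rm).as_rotvec()
    return s.round(1).tolist()+r.round(4).tolist()
def down(yaw): return R.from_euler('xyz',[np.pi,0,yaw])
E
python3 -c "
from h import *
print(row([0.48,0.2,0.30],down(np.pi)))"
```

```text
[-400.5, -218.3, -94.8, -0.0008, -0.0002, -0.2968]
```

The rows are not in the units I measure in: shifts go in shares of 600 mm and turns go in shares of 2 rad. I convert before sending: -400 mm / 600 = -0.6667, -218 mm / 600 = -0.3633, -0.297 rad / 2 = -0.1485.

Call:
{"api": "arm_command", "payload": {"plan": [[[-0.6667,-0.3633,-0.1583,0,0,-0.1485,-1],[-0.6667,-0.3633,-0.1583,0,0,-0.1485,-1],[-0.6667,-0.3633,-0.1583,0,0,-0.1485,-1],[-0.6667,-0.3633,-0.1583,0,0,-0.1485,-1],[-0.6667,-0.3633,-0.1583,0,0,-0.1485,-1],[-0.6667,-0.3633,-0.1583,0,0,-0.1485,-1],[-0.6667,-0.3633,-0.1583,0,0,-0.1485,-1],[-0.6667,-0.3633,-0.1583,0,0,-0.1485,-1],[-0.6667,-0.3633,-0.1583,0,0,-0.1485,-1],[-0.6667,-0.3633,-0.1583,0,0,-0.1485,-1],[-0.6667,-0.3633,-0.1583,0,0,-0.1485,-1],[-0.6667,-0.3633,-0.1583,0,0,-0.1485,-1]]]}}

```text
time_s: 1.35
ee_pos: [0.4793, 0.2006, 0.3]
eef_rot: [-3.142, -0.001, 3.141]
force: [0.1, 0.9, 0.2]
grip_width: 0.0941
grip_force: 0.0
```

```bash
python3 - <<'E'
from h import *
o=ctrl.get_obs();print(o['time_s'],o['ee_pos'],o['eef_rot'],o['joint_vel'].round(2))
p,d,ci=grab('wrist');cv2.imwrite('pics/wrist1.png',p);np.savez('wrist1.npz',p=p,d=d,W=cloud(d,ci))
E
```

```text
1.35 [0.47934372 0.20056958 0.29998612] [-3.14151167e+00 -8.16962076e-04  3.14109417e+00] [ 0.03 -0.01  0.01 -0.   -0.    0.  ]
```

View pics/wrist1.png

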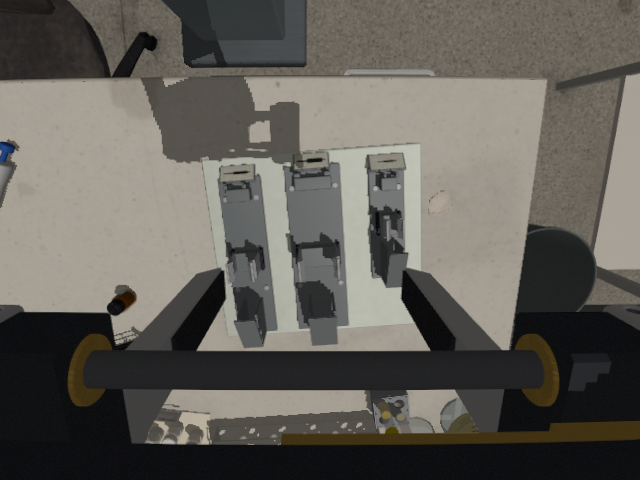

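The wrist view, where down is world +x and right is world +y, shows the three bays. Medium is at left with its clip at (247,262) and hood at (250,330); wide is in the middle; short is at right. The oil bottle is at (122,300).

```bash
python3 - <<'E'
from h import *
z=np.load('wrist1.npz');W=z['W'];p=z['p']
g=p.astype(int).sum(2)/3
X,Y,Z=W[...,0],W[...,1],W[...,2]
v,u=np.mgrid[:480,:640]
# plate: bright greenish-white via colour vs bench
print('plate col',p[300,280],p[200,350],'bench',p[200,100],'bay',p[210,240],p[215,310])
for vv in (180,190,200,210,220,230,290,300):
    r=slice(195,300)
    line=[(uu,int(g[vv,uu]),round(float(Z[vv,uu])*1000)) for uu in range(205,285,4)]
    print(vv,line)
m=(Z>0.05)&(Z<0.11)&(X>.4)&(X<.7)&(Y>.05)&(Y<.34)
n,l,s,c=cv2.connectedComponentsWithStats(m.astype(np.uint8))
for i in range(1,n):
    if s[i,4]>15:
        P=W[l==i];print(s[i],P.min(0).round(4),P.max(0).round(4),P.mean(0).round(4))
E
```

```text
plate col [164 176 175] [175 187 186] bench [150 160 167] bay [101 100  99] [109 109 106]
180 [(205, 162, 6), (209, 168, 8), (213, 169, 8), (217, 127, 7), (221, 133, 25), (225, 135, 25), (229, 124, 26), (233, 122, 26), (237, 110, 25), (241, 87, 26), (245, 87, 26), (249, 97, 24), (253, 95, 25), (257, 104, 13), (261, 142, 6), (265, 171, 6), (269, 173, 6), (273, 173, 5), (277, 173, 7), (281, 175, 6)]Traceback (most recent call last):
  File "<stdin>", line 10, in <module>
ValueError: cannot convert float NaN to integer
```

```bash
python3 - <<'E'
from h import *
z=np.load('wrist1.npz');W=z['W']
for q in [(240,210),(247,195),(250,285),(250,325),(225,210),(262,210),(237,172),(236,265),(257,262)]: print(q,W[q[1],q[0]].round(4))
print(row([0.48,0.11,0.25],down(np.pi)))
E
```

```text
(240, 210) [0.4886 0.1057 0.0126]
(247, 195) [0.4665 0.119  0.0305]
(250, 285) [0.5933 0.1146 0.014 ]
(250, 325) [0.62   0.1245 0.0789]
(225, 210) [0.4887 0.0857 0.0121]
(262, 210) [0.4887 0.1346 0.0122]
(237, 172) [0.4389 0.1051 0.0172]
(236, 265) [0.5592 0.1001 0.0289]
(257, 262) [0.5496 0.1308 0.0457]
[-1.0, -91.0, 50.0, -0.0001, -0.0008, 0.0006]
```

To row units: -90 mm / 600 = -0.15, 50 mm / 600 = 0.0833.

Call:
{"api": "arm_command", "payload": {"plan": [[[0,-0.15,0.0833,0,0,0,-1],[0,-0.15,0.0833,0,0,0,-1],[0,-0.15,0.0833,0,0,0,-1],[0,-0.15,0.0833,0,0,0,-1]]]}}

```text
time_s: 1.8
ee_pos: [0.4791, 0.1109, 0.2504]
eef_rot: [3.141, -0.0, 3.142]
force: [0.1, 1.2, 0.6]
grip_width: 0.0942
grip_force: 0.0
```

```bash
python3 - <<'E'
from h import *
o=ctrl.get_obs();print(o['time_s'],o['ee_pos'],o['eef_rot'],o['joint_vel'].round(2))
p,d,ci=grab('wrist');W=cloud(d,ci);np.savez('wrist2.npz',p=p,d=d,W=W,T=ci['world_to_cam'])
cv2.imwrite('pics/wrist2.png',cv2.resize(p[80:440,200:480],None,fx=1.6,fy=1.6))
cv2.imwrite('pics/wrist2f.png',p)
E
```

```text
1.8 [0.47910476 0.11089719 0.25038128] [ 3.14147614e+00 -4.79106189e-04  3.14151597e+00] [ 0.03 -0.   -0.04  0.    0.01  0.01]
```

View pics/wrist2f.png

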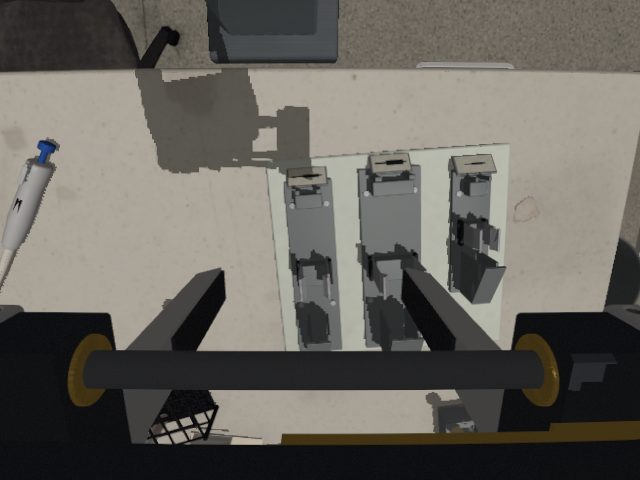

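The medium bay lies at u 286–338: clip near v 262–300, hood v 300–350, tail block v 170–205. The pipette's tail is visible at (45,150).

```bash
cat >> h.py <<'E'
def ray(uv,ci,z):
    K=np.array([[ci['fx'],0,ci['cx']],[0,ci['fy'],ci['cy']],[0,0,1]]);D=np.array(ci['dist_coeffs'],float)
    n=cv2.undistortPoints(np.array(uv,float).reshape(-1,1,2),K,D).reshape(-1,2)
    T=np.linalg.inv(np.array(ci['world_to_cam']));d=np.c_[n,np.ones(len(n))]@T[:3,:3].T
    return T[:3,3]+d*((z-T[2,3])/d[:,2])[:,None]
E
python3 - <<'E'
from h import *
z=np.load('wrist2.npz');W=z['W'];p=z['p'];ci=cams.camera_info('wrist');ci['world_to_cam']=z['T']
g=cv2.GaussianBlur(p.mean(2).astype(np.float32),(3,3),0)
L=[];Rr=[]
for v in range(212,252,2):
    r=g[v];m=310
    u=m
    while r[u]<140:u-=1
    L.append((u+(r[u]-140)/(r[u]-r[u+1]),v))
    u=m
    while r[u]<140:u+=1
    Rr.append((u-(r[u]-140)/(r[u]-r[u-1]),v))
for n,E in(('L',L),('R',Rr)):
    P=ray(E,ci,0.012);f=np.polyfit(P[:,0],P[:,1],1);print(n,'yaw deg',np.degrees(np.arctan(f[0])),'y at x=.5',np.polyval(f,.5),'res',(P[:,1]-np.polyval(f,P[:,0])).std())
m=(W[...,1]>.06)&(W[...,1]<.16)&(W[...,0]>.4)&(W[...,0]<.7)
# profiles of height along centre and across
for v in range(166,352,6):
    print(v,' '.join('%3.0f'%(W[v,u,2]*1000) for u in range(282,346,3)))
for v,u in((180,300),(200,312),(206,312),(260,315),(280,315),(300,315),(345,320)):print(v,u,W[v,u].round(4))
E
```

```text
L yaw deg 3.9686675462504217 y at x=.5 0.08061922394024548 res 0.00031215098725980394
R yaw deg 4.3351436988377 y at x=.5 0.13736506910402374 res 9.225801762878322e-05
166   5   6   5   6   7   8   6   8   7   7   7  10  10  11  11   5   9   7   6   5   7   6
172   8   7  14  15  14  15  16  16  16  15  17  16  17  17  16   6   7   7   7   8   6   7
178   6   6  19  20  22  21  21  20  20  21  22  22  23  23  22  21  11   8   8   6   7   6
184   7  12  25  26  24  26  26  26  24  24  25  26 nan  24  25  25  13   8   7   6   7   8
190   7  12  12  13  12  42  20  12  14  12  14  11  43  12  13  15  14   8   6   7   8   7
196   6  13  12  13  12  31  31  32  31  31  30  30  30  30  14  11  13   6   6   7   7   7
202   7   8  14  14  11  31  30  31  30  30  30  30  31  31  14  12  13  10   8   6   7   5
208   6   7  12  13  13  30  30  30  30  13  13 nan  13  13  12  12  12  11   7   7   6   8
214   7   7  15  14  12  12  12  14  13  14  13  13  14  13  13  14  13  12   6   6   7   8
220   7   6  13  12  13  12  12  14  12  13  11  12  12  11  13  13  14  12   7   6   5   7
226   7   7 
[... 1436 characters left out ...]
 13  13  12  11   6   5
322   0   6   5   6   6  11  12  12  14  36  12  12  12  11  13  38  12  12  11  13   8   6
328  -1   6   7   7   5   6  14  12  13  50  13  12  12  12  11  53  13  13  12  11   6   6
334  -1   6   6   8   7   5  13  12  13  64  13  12  12  13  13  66  13  13  13  12   6   6
340  -0   7   8   8   6   6  12  12  13  66  19  12  14  14  10  66  12  11  13  13   6   6
346   1   6 nan   6   8   8  12  13  13  81  82  82  81  82  80  80  13  12  13  11   8   6
180 300 [0.4442 0.0975 0.0217]
200 312 [0.4656 0.111  0.0309]
206 312 [0.4724 0.111  0.0306]
260 315 [0.5416 0.1146 0.0122]
280 315 [0.5602 0.1146 0.0316]
300 315 [0.5943 0.1147 0.0119]
345 320 [0.6166 0.1198 0.0807]
```

```bash
python3 - <<'E'
from h import *
z=np.load('wrist2.npz');W=z['W']
yaw=np.radians(4.15);o=np.array([.551,.109+.051*np.tan(yaw),.006])
d=np.array([np.cos(yaw),np.sin(yaw)]);s=np.array([np.sin(yaw),-np.cos(yaw)])
Q=(W-o);B=np.dstack([Q[...,:2]@s,Q[...,:2]@d,Q[...,2]])*1000
print('o',o)
def sel(n,c):
    P=B[c];print(n,len(P),'min',P.min(0).round(1),'max',P.max(0).round(1),'mean',P.mean(0).round(1), 'pct', np.percentile(P,[5,95],axis=0).round(1).tolist())
b=(abs(B[...,0])<35)
x,y,h=B[...,0],B[...,1],B[...,2]
sel('jawL top',b&(h>62)&(h<69)&(x<0)&(abs(y-8)<25))
sel('jawR top',b&(h>62)&(h<69)&(x>0)&(abs(y-8)<25))
sel('hood edge',b&(h>70)&(h<90)&(y>40))
sel('hood walls',b&(h>25)&(h<68)&(y>40))
sel('hood walls L',b&(h>25)&(h<68)&(y>40)&(x<0));sel('hood walls R',b&(h>25)&(h<68)&(y>40)&(x>0))
sel('saddle tail',b&(h>22)&(h<27)&(y<-60)&(y>-100))
sel('lugs',b&(h>30)&(h<40)&(y<-60))
sel('floor',b&(h>3.5)&(h<9)&(y<-10)&(y>-60))
E
```

```text
o [0.551      0.11270046 0.006     ]
jawL top 98 min [-17.1  -9.2  62. ] max [-11.7  15.6  68.4] mean [-14.8   3.2  65.6] pct [[-16.9, -8.2, 62.8], [-12.7, 14.5, 67.9]]
jawR top 101 min [10.2 -9.3 62.2] max [15.3 15.7 68.5] mean [12.9  2.9 65.4] pct [[10.8, -8.3, 62.6], [15.0, 14.2, 67.5]]
hood edge 210 min [-13.1  60.1  70.1] max [11.7 75.5 79. ] mean [-0.7 66.6 74.7] pct [[-11.9, 60.9, 70.8], [10.5, 74.0, 77.8]]
hood walls 122 min [-14.2  60.4  25.4] max [11.9 81.5 62.3] mean [ 1.  64.2 47.5] pct [[-13.1, 60.7, 27.0], [11.0, 79.4, 61.4]]
hood walls L 49 min [-14.2  60.4  25.9] max [-10.4  68.8  62.3] mean [-12.   62.7  49.3] pct [[-13.3, 60.6, 28.9], [-10.5, 68.1, 61.8]]
hood walls R 73 min [ 8.7 60.8 25.4] max [11.9 81.5 61.5] mean [ 9.8 65.2 46.3] pct [[8.7, 61.0, 26.9], [11.7, 80.3, 61.2]]
saddle tail 383 min [-15.6 -99.1  22.1] max [ 14.4 -76.5  26.8] mean [ -0.7 -84.9  24.5] pct [[-14.1, -92.1, 23.1], [12.7, -77.6, 26.0]]
lugs 50 min [-14.2 -99.1  32. ] max [ 13.2 -94.   38.1] mean [ -0.5 -96.9  36.1] pct [[-14.0, -99.0, 32.8], [13.0, -94.6, 37.9]]
floor 1872 min [-28.9 -59.9   3.8] max [ 27.2 -10.1   9. ] mean [ -1.  -35.4   6.6] pct [[-26.1, -57.7, 5.2], [24.2, -12.7, 7.9]]
```

```bash
python3 - <<'E'
from h import *
a=np.radians(-27.6)
print(row([0.468,-0.229,0.22],down(np.pi+a)))
E
```

```text
[11.8, -340.6, 30.9, 0.0005, 0.0005, 0.4826]
```

To row units: -340 mm / 600 = -0.5667, 30 mm / 600 = 0.05, 0.48 rad / 2 = 0.24.

Call:
{"api": "arm_command", "payload": {"plan": [[[0.02,-0.5667,0.05,0,0,0.24,-1],[0.02,-0.5667,0.05,0,0,0.24,-1],[0.02,-0.5667,0.05,0,0,0.24,-1],[0.02,-0.5667,0.05,0,0,0.24,-1],[0.02,-0.5667,0.05,0,0,0.24,-1],[0.02,-0.5667,0.05,0,0,0.24,-1],[0.02,-0.5667,0.05,0,0,0.24,-1],[0.02,-0.5667,0.05,0,0,0.24,-1],[0.02,-0.5667,0.05,0,0,0.24,-1],[0.02,-0.5667,0.05,0,0,0.24,-1]]]}}

```text
time_s: 2.85
ee_pos: [0.4685, -0.2279, 0.221]
eef_rot: [3.141, 0.001, 2.664]
force: [0.2, 0.2, -0.1]
grip_width: 0.0939
grip_force: 0.0
```

```bash
python3 - <<'E'
from h import *
o=ctrl.get_obs();print(o['time_s'],o['ee_pos'],o['eef_rot'])
p,d,ci=grab('wrist');W=cloud(d,ci);np.savez('wrist3.npz',p=p,d=d,W=W,T=ci['world_to_cam'])
cv2.imwrite('pics/wrist3.png',p)
m=(W[...,2]>.007)&(W[...,2]<.045)&(W[...,0]>.37)&(W[...,0]<.63)&(abs(W[...,1]+.25)<.08)
n,l,s,c=cv2.connectedComponentsWithStats(m.astype(np.uint8))
for i in np.argsort(-s[1:,4])[:3]+1: 
    P=W[l==i];print(s[i],P.min(0).round(4),P.max(0).round(4))
    P=P[:,:2];mu=P.mean(0);print(mu,np.linalg.svd(P-mu,full_matrices=False)[2][0])
E
```

```text
2.85 [ 0.46848842 -0.22789255  0.22097735] [3.14138003e+00 7.47620362e-04 2.66385613e+00]
[ 301  140   26  199 2926] [ 0.3979 -0.3021  0.0145] [ 0.5984 -0.1828  0.0398]
[ 0.47689852 -0.23187782] [ 0.86895514 -0.49489086]
```

View pics/wrist3.png

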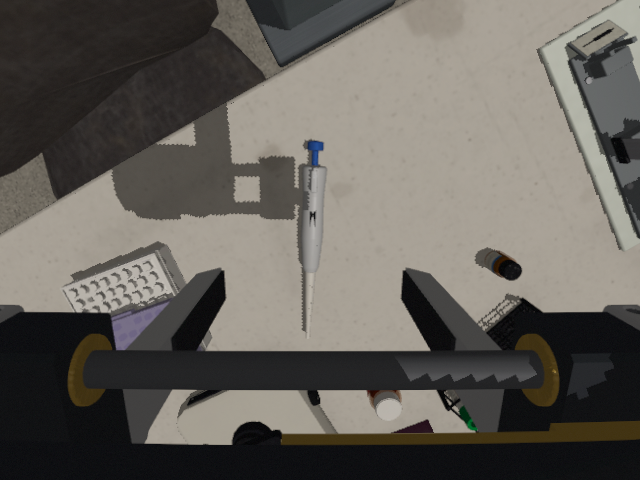

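The pipette is seen clean from its blue knob at (315,140), through the body at v 167–270, to the tip at (307,339). The bottle is at (508,270), clear of it.

```bash
python3 - <<'E'
from h import *
z=np.load('wrist3.npz');W=z['W'];p=z['p'];ci=cams.camera_info('wrist');ci['world_to_cam']=z['T']
m=(W[...,2]>.007)&(W[...,2]<.045)
l=cv2.connectedComponents(m.astype(np.uint8))[1];l=(l==l[230,312])
C=[]
for v in range(140,340):
    u=np.where(l[v,290:335])[0]+290
    if len(u):C.append((u.min(),u.max(),v,len(u)))
C=np.array(C);print(C[::8].tolist())
mid=np.c_[(C[:,0]+C[:,1])/2,C[:,2]]
P=ray(mid,ci,.0145)[:,:2]
sel=(C[:,2]>175)&(C[:,2]<335)
f=np.polyfit(P[sel,0],P[sel,1],1);yaw=np.arctan(f[0]);print('yaw',np.degrees(yaw))
d=np.array([np.cos(yaw),np.sin(yaw)]);c=np.array([.5,np.polyval(f,.5)])
s=(P-c)@d*1000
w=C[:,3]
print([(int(v),round(a,1),int(k)) for v,a,k in zip(C[:,2],s,w)][::3])
bgr=p[:,:,:].astype(int)
blue=(bgr[...,0]-bgr[...,2]>40)&l
vv,uu=np.where(blue);
for k in(vv.min(),vv.max()):print('blue',k,((ray([(315,k)],ci,.0145)[0,:2]-c)@d)*1000)
# depth tip, last dark/bright row
print('c',c,'tip last',C[-1],s[-1])
E
```

```text
[[313, 318, 140, 6], [308, 323, 148, 16], [312, 318, 156, 6], [312, 318, 164, 7], [303, 326, 172, 24], [303, 325, 180, 23], [303, 324, 188, 22], [303, 323, 196, 20], [303, 323, 204, 21], [303, 323, 212, 21], [302, 323, 220, 22], [302, 323, 228, 22], [301, 322, 236, 22], [302, 321, 244, 20], [302, 320, 252, 19], [302, 319, 260, 17], [304, 317, 268, 14], [306, 314, 276, 9], [306, 314, 284, 9], [306, 313, 292, 8], [306, 312, 300, 7], [306, 312, 308, 7], [306, 311, 316, 6], [306, 310, 324, 5], [306, 309, 332, 4]]
yaw -29.69459742785405
[(140, np.float64(-114.3), 6), (143, np.float64(-111.3), 16), (146, np.float64(-108.2), 16), (149, np.float64(-105.2), 16), (152, np.float64(-102.1), 7), (155, np.float64(-99.0), 7), (158, np.float64(-96.0), 7), (161, np.float64(-92.9), 7), (164, np.float64(-89.8), 7), (167, np.float64(-86.6), 23), (170, np.float64(-83.5), 24), (173, np.float64(-80.4), 24), (176, np.float64(-77.2), 24), (179, np.float64(-74.1), 24), (182, np.float64(-70.9), 22), (185, np.float64(-67.7), 23), (188, np.float64(-64.4), 22), (191, np.float64(-61.2), 22), (194, np.float64(-58.0
[... 824 characters left out ...]
, 9), (281, np.float64(41.6), 9), (284, np.float64(45.3), 9), (287, np.float64(48.9), 9), (290, np.float64(52.6), 8), (293, np.float64(56.4), 8), (296, np.float64(60.1), 8), (299, np.float64(63.8), 8), (302, np.float64(67.6), 7), (305, np.float64(71.4), 7), (308, np.float64(75.2), 7), (311, np.float64(79.0), 6), (314, np.float64(82.8), 6), (317, np.float64(86.7), 6), (320, np.float64(90.6), 5), (323, np.float64(94.5), 5), (326, np.float64(98.4), 5), (329, np.float64(102.3), 5), (332, np.float64(106.3), 4), (335, np.float64(110.2), 4), (338, np.float64(114.2), 4)]
blue 141 -113.25794739284052
blue 165 -88.72306189366412
c [ 0.5        -0.24497013] tip last [306 309 338   4] 114.21426804509015
```

```bash
python3 - <<'E'
from h import *
a=np.radians(-29.7)
for z in(.04,.003):print(row([0.467,-0.2262,z],down(np.pi+a)))
E
```

```text
[2.2, 0.8, 181.0, 0.0002, 0.0009, 0.0409]
[2.2, 0.8, 218.0, 0.0002, 0.0009, 0.0409]
```

To row units: 217.5 mm / 600 = 0.3625, 181 mm / 600 = 0.3017, 0.041 rad / 2 = 0.0205.

Call:
{"api": "arm_command", "payload": {"plan": [[[0.0033,0.0017,0.0833,0,0,0.0205,-1],[0.0033,0.0017,0.1667,0,0,0.0205,-1],[0.0033,0.0017,0.25,0,0,0.0205,-1],[0.0033,0.0017,0.3017,0,0,0.0205,-1],[0.0033,0.0017,0.3417,0,0,0.0205,-1],[0.0033,0.0017,0.3617,0,0,0.0205,-1],[0.0033,0.0017,0.3625,0,0,0.0205,-1],[0.0033,0.0017,0.3625,0,0,0.0205,1],[0.0033,0.0017,0.3625,0,0,0.0205,1],[0.0033,0.0017,0.3625,0,0,0.0205,1],[0.0033,0.0017,0.3625,0,0,0.0205,1],[0.0033,0.0017,0.3625,0,0,0.0205,1]]], "squeeze": 45}}

```text
time_s: 4.1
ee_pos: [0.4665, -0.2278, 0.0033]
eef_rot: [3.142, 0.001, 2.621]
force: [0.7, 0.1, 0.2]
grip_width: 0.0571
grip_force: 0.0
```

Call:
{"api": "arm_command", "payload": {"plan": [[[0,0,0,0,0,0,1],[0,0,0,0,0,0,1],[0,0,0,0,0,0,1],[0,0,0,0,0,0,1],[0,0,0,0,0,0,1],[0,0,0,0,0,0,1],[0,0,0,0,0,0,1]]]}}

```text
time_s: 4.8
ee_pos: [0.4664, -0.2277, 0.0029]
eef_rot: [-3.142, -0.0, 2.621]
force: [-0.2, 0.2, -0.6]
grip_width: 0.0259
grip_force: 45.0
```

```bash
cat >> h.py <<'E'
O=np.array([.5460,.1132,.006]);BY=R.from_euler('z',4.15-90,degrees=True)   # bay frame: y along the nose
GY,GZ=-.0378,.0029; PT=R.from_matrix(np.array([[0,-1,0],[-1,0,0],[0,0,-1]]).T.astype(float))
PT=R.from_matrix(np.column_stack([[0,-1,0],[-1,0,0],[0,0,-1]]))  # tool axes in the pipette frame
def tcp(yt,zt,th,back=0,xt=0,fi=None):
    """world TCP pose for tip at bay (xt,yt,zt) mm, tail raised th deg, slid back mm"""
    Rp=R.from_euler('x',-th,degrees=True)
    tip=np.array([xt,yt,zt])/1000-Rp.apply([0,back/1000,0])
    p=tip+Rp.apply(np.array([0,GY,GZ])-[0,.114,.0145])
    return O+BY.apply(p),BY*Rp*PT
E
python3 - <<'E'
from h import *
o=ctrl.get_obs()
print(row([0.4664,-.2277,.16],R.from_euler('xyz',o['eef_rot'])))
for b in(130,90):
    p,r=tcp(114.5,39,26,b);print(p.round(4),r.as_euler('xyz').round(3),row(p,r))
E
```

```text
[-0.0, -0.0, -157.1, 0.0, 0.0, 0.0]
[0.4025 0.1028 0.1581] [ 3.142 -0.454 -3.069] [219.8, 254.9, -155.2, 0.1345, 0.4402, -0.5828]
[0.4384 0.1054 0.1406] [ 3.142 -0.454 -3.069] [190.0, 275.0, -137.7, 0.1345, 0.4402, -0.5828]
```

To row units: 255 mm / 600 = 0.425, -155 mm / 600 = -0.2583, -0.5828 rad / 2 = -0.2914.

Call:
{"api": "arm_command", "payload": {"plan": [[[0,0,-0.05,0,0,0,1],[0,0,-0.1333,0,0,0,1],[0,0,-0.2167,0,0,0,1],[0,0,-0.2667,0,0,0,1],[0.3667,0.425,-0.2583,0.0673,0.2201,-0.2914,1],[0.3667,0.425,-0.2583,0.0673,0.2201,-0.2914,1],[0.3667,0.425,-0.2583,0.0673,0.2201,-0.2914,1],[0.3667,0.425,-0.2583,0.0673,0.2201,-0.2914,1],[0.3667,0.425,-0.2583,0.0673,0.2201,-0.2914,1],[0.3667,0.425,-0.2583,0.0673,0.2201,-0.2914,1],[0.3667,0.425,-0.2583,0.0673,0.2201,-0.2914,1],[0.3667,0.425,-0.2583,0.0673,0.2201,-0.2914,1]]]}}

```text
time_s: 6.0
ee_pos: [0.4015, 0.1061, 0.1578]
eef_rot: [3.141, -0.454, -3.065]
force: [-0.7, -0.8, -0.9]
grip_width: 0.0257
grip_force: 45.0
```

Call:
{"api": "arm_command", "payload": {"plan": [[[0,0,0,0,0,0,1],[0,0,0,0,0,0,1],[0,0,0,0,0,0,1]]]}}

```text
time_s: 6.3
ee_pos: [0.4027, 0.1021, 0.1579]
eef_rot: [-3.141, -0.454, -3.071]
force: [0.4, 0.5, -0.8]
grip_width: 0.0258
grip_force: 45.0
```

```bash
python3 - <<'E'
from h import *
o=ctrl.get_obs();print(o['time_s'],o['ee_pos'],o['eef_rot'],o['grip_width'])
p,d,ci=grab('wrist');W=cloud(d,ci);np.savez('wrist4.npz',p=p,d=d,W=W,T=ci['world_to_cam'])
s,ds,cs=grab('side');Ws=cloud(ds,cs);np.savez('side4.npz',p=s,W=Ws)
c,dc,cc=grab('scene');np.savez('scene4.npz',p=c,W=cloud(dc,cc))
cv2.imwrite('pics/mix4.png',np.vstack([p[60:360,160:560],cv2.resize(s[150:300,230:430],None,fx=2,fy=2)]))
E
```

```text
6.3 [0.40265649 0.10205995 0.15794087] [-3.14149376 -0.45361445 -3.07083231] 0.025803801245757003
```

View pics/mix4.png

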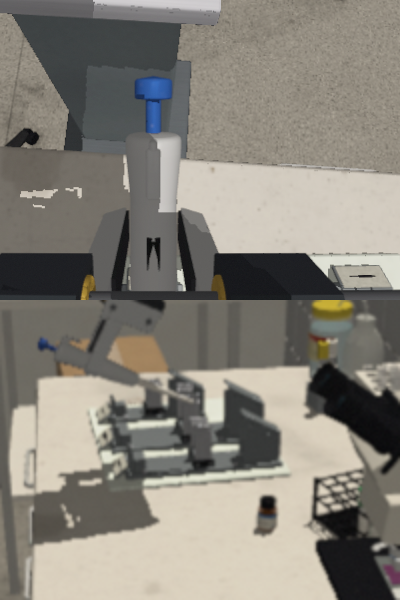

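The wrist crop shows the pipette straight between the fingers. The side crop shows it tilted tail-up, nose over the medium bay, with the bottle standing at (267,512).

```bash
python3 - <<'E'
from h import *
o=ctrl.get_obs();Rt=R.from_euler('xyz',o['eef_rot']);
Rp=Rt*PT.inv();po=o['ee_pos']-Rp.apply([0,GY,GZ])
b=lambda q:BY.inv().apply(q-O)*1000
print('tip pred bay',b(po+Rp.apply([0,.114,.0145])),'euler rel',(BY.inv()*Rp).as_euler('xyz',degrees=True))
for n in('wrist','side','scene'):
    z=np.load(n+'4.npz');W=z['W'].reshape(-1,3);W=W[~np.isnan(W[:,0])]
    Q=Rp.inv().apply(W-po)*1000
    k=(abs(Q[:,0])<22)&(Q[:,1]>-118)&(Q[:,1]<125)&(Q[:,2]>-6)&(Q[:,2]<34)
    Q=Q[k]
    for a,e in((-118,-90),(-86,-60),(30,60),(60,90),(90,125)):
        q=Q[(Q[:,1]>a)&(Q[:,1]<e)]
        if len(q)>3:print(n,a,len(q),'mean',q.mean(0).round(1),'min',q.min(0).round(1),'max',q.max(0).round(1))
    # calibration check: hood/jaw points of the medium bay
    B=b(W);
    h=B[(abs(B[:,0])<16)&(B[:,1]>62)&(B[:,1]<72)&(B[:,2]>68)&(B[:,2]<85)]
    if len(h):print(n,'hood',len(h),h.mean(0).round(1),h.min(0).round(1),h.max(0).round(1))
E
```

```text
tip pred bay [ 0.60941378 -2.28957084 95.85690223] euler rel [-2.59901534e+01 -1.39741989e-03 -7.31268404e-02]
wrist -118 1261 mean [  -0.8 -104.2   20.8] min [  -9.  -113.5   15.1] max [  7.4 -90.   26.1]
wrist -86 2169 mean [ -1.  -74.1  26. ] min [-13.9 -86.   16.6] max [ 11.7 -60.   31.4]
wrist 30 335 mean [-0.9 36.6 19.7] min [-5.9 30.4 14.9] max [ 4.2 45.4 22.1]
side -118 39 mean [   6.2 -104.7   15. ] min [   0.4 -113.6    7. ] max [ 15.3 -90.8  22.5]
side -86 111 mean [ 10.5 -73.9  17.5] min [  0.5 -85.7   0.1] max [ 20.  -60.1  33.1]
side 30 39 mean [ 5.3 44.1 14.7] min [-0.7 30.7  9.3] max [12.3 59.9 19.4]
side 60 31 mean [ 4.9 72.8 14.4] min [-0.4 60.1  9.6] max [ 9.4 87.9 18.8]
side 90 16 mean [  4.4 100.3  14.2] min [-0.2 91.  10.9] max [  8.8 112.1  16.3]
side hood 10 [ 3.8 68.  74.2] [-13.6  65.8  72.2] [13.8 71.1 75.5]
scene -118 55 mean [   4.2 -103.7   13.9] min [  -6.8 -115.9    1.6] max [ 14.6 -90.1  24.8]
scene -86 72 mean [ 10.3 -75.6  16.2] min [ -4.1 -86.    0.9] max [ 21.9 -60.1  34. ]
scene 30 21 mean [ 7.  45.5 14.7] min [ 3.3 32.   9.6] max [10.8 58.7 19. ]
scene 60 12 mean [ 5.  75.8 13.7] min [ 0.  62.7 10.6] max [11.3 87.1 16.8]
scene 90 7 mean [  4.2 100.   14.2] min [ 2.  92.4 12.1] max [  6.  113.8  16.5]
scene hood 7 [ 3.6 66.8 74.8] [-4.1 64.  71.9] [11.4 70.1 77.7]
```

```bash
python3 - <<'E'
from h import *
for b in(45,0):print(row(*tcp(114.5,39,26,b,xt=.5)))
E
```

```text
[-84.9, 0.0, -0.1, 0.0005, 0.0002, -0.0012]
[-129.9, 0.1, -0.1, 0.0005, 0.0002, -0.0012]
```

To row units: -85 mm / 600 = -0.1417, -60 mm / 600 = -0.1.

Call:
{"api": "arm_command", "payload": {"plan": [[[-0.05,0,0,0,0,0,1],[-0.1,0,0,0,0,0,1],[-0.1417,0,0,0,0,0,1],[-0.1417,0,0,0,0,0,1],[-0.1417,0,0,0,0,0,1]]]}}

```text
time_s: 6.95
ee_pos: [0.4784, 0.1082, 0.1204]
eef_rot: [-3.142, -0.455, -3.07]
force: [-0.2, 0.5, -0.9]
grip_width: 0.0257
grip_force: 45.0
```

```bash
cat > st.py <<'E'
from h import *
def where():
    o=ctrl.get_obs();Rp=R.from_euler('xyz',o['eef_rot'])*PT.inv();po=o['ee_pos']-Rp.apply([0,GY,GZ])
    b=lambda q:(BY.inv().apply(q-O)*1000).round(1)
    print(round(o['time_s'],2),'tip',b(po+Rp.apply([0,.114,.0145])),'org',b(po),'eul',(BY.inv()*Rp).as_euler('xyz',degrees=True).round(2),'F bay',BY.inv().apply(o['force']).round(1),'w',o['grip_width'].round(4) if hasattr(o['grip_width'],'round') else o['grip_width'],'g',o['grip_force'])
where()
E
python3 -c "
from st import *
for b in(20,0):print(row(*tcp(114.5,39,26,b,xt=.5)))"
```

```text
6.95 tip [ 0.2 73.6 58.2] org [  0.2 -35.1  95.2] eul [-26.05  -0.    -0.04] F bay [-0.5 -0.2 -0.9] w 0.02565960166994843 g 44.99941527843475
[-25.2, -0.3, -0.5, 0.0002, -0.0009, -0.0006]
[-45.2, -0.3, -0.6, 0.0002, -0.0009, -0.0006]
```

To row units: -45 mm / 600 = -0.075, -41 mm / 600 = -0.0683.

Call:
{"api": "arm_command", "payload": {"plan": [[[-0.02,0,0,0,0,0,1],[-0.04,0,0,0,0,0,1],[-0.0567,0,-0.0008,0,0,0,1],[-0.0683,0,-0.0008,0,0,0,1],[-0.075,0,-0.0008,0,0,0,1],[-0.075,0,-0.0008,0,0,0,1]]]}}

```text
time_s: 7.55
ee_pos: [0.5192, 0.1114, 0.1013]
eef_rot: [-3.142, -0.454, -3.069]
force: [-0.7, 0.9, -0.4]
grip_width: 0.0261
grip_force: 45.0
```

```bash
python3 - <<'E'
from st import *
for th in(20,15,10,5,0):print(th,row(*tcp(114.8,39-.4*(26-th)/26,th,0,xt=.5)))
p,d,ci=grab('side');c,dc,cc=grab('scene')
cv2.imwrite('pics/mix5.png',np.hstack([cv2.resize(p[160:260,260:400],None,fx=2.8,fy=2.8),cv2.resize(c[190:290,200:340],None,fx=2.8,fy=2.8)]))
E
```

```text
7.55 tip [-1.000e-01  1.147e+02  3.910e+01] org [-0.1  5.8 76.1] eul [-2.601e+01 -0.000e+00 -1.000e-02] F bay [-0.9 -0.7 -0.4] w 0.026120507762794835 g 44.99934196472168
20 [-2.3, -0.6, 16.0, 0.0001, -0.1049, -0.0001]
15 [-5.3, -0.6, 29.0, 0.0, -0.1922, -0.0001]
10 [-9.4, -0.6, 41.7, 0.0, -0.2794, -0.0001]
5 [-14.6, -0.6, 54.0, 0.0, -0.3667, -0.0001]
0 [-20.8, -0.6, 65.8, 0.0, -0.454, -0.0001]
```

View pics/mix5.png

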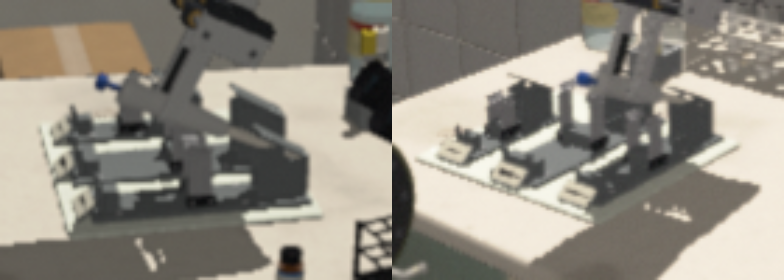

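Both crops show the nose under the medium bay's hood and the body raised over the clip, with no contact force. I'll start the swing.

To row units: 29 mm / 600 = 0.0483, -2.3 mm / 600 = -0.0038, -0.105 rad / 2 = -0.0525.

Call:
{"api": "arm_command", "payload": {"plan": [[[-0.0017,-0.0005,0.0133,0,-0.0263,0,1],[-0.0038,-0.0008,0.0267,0,-0.0525,0,1],[-0.006,-0.0008,0.0375,0,-0.074,0,1],[-0.0088,-0.0008,0.0483,0,-0.096,0,1],[-0.0088,-0.0008,0.0483,0,-0.096,0,1]]]}}

```text
time_s: 8.15
ee_pos: [0.5108, 0.1102, 0.0733]
eef_rot: [-3.141, -0.261, -3.069]
force: [1.2, -1.6, -4.4]
grip_width: 0.0259
grip_force: 45.0
```

```bash
python3 - <<'E'
from st import *
for th in(15,12,9,6,3,0):print(th,row(*tcp(114.8,39-.4*(26-th)/26,th,0,xt=.5)))
E
```

```text
8.15 tip [  0.5 114.3  39.4] org [ 0.4  0.4 54.8] eul [-14.93  -0.02  -0.  ] F bay [ 1.7  1.1 -4.4] w 0.025926999468063868 g 44.9996817111969
15 [-0.6, -0.1, 0.2, -0.0003, 0.0013, -0.0001]
12 [-1.4, -0.1, 8.2, -0.0003, -0.0511, -0.0001]
9 [-2.7, -0.1, 16.1, -0.0003, -0.1034, -0.0001]
6 [-4.3, -0.0, 24.0, -0.0003, -0.1558, -0.0001]
3 [-6.3, -0.0, 31.7, -0.0003, -0.2082, -0.0001]
0 [-8.8, -0.0, 39.4, -0.0003, -0.2605, -0.0001]
```

To row units: 8 mm / 600 = 0.0133, 4 mm / 600 = 0.0067, -0.051 rad / 2 = -0.0255.

Call:
{"api": "arm_command", "payload": {"plan": [[[-0.0017,0,0.0067,0,-0.0125,0,1],[-0.0025,0,0.0133,0,-0.0255,0,1],[-0.0025,0,0.0133,0,-0.0255,0,1]]]}}

```text
time_s: 8.45
ee_pos: [0.5107, 0.1102, 0.0652]
eef_rot: [-3.141, -0.211, -3.069]
force: [2.9, -0.2, -3.4]
grip_width: 0.0257
grip_force: 45.0
```

```bash
python3 - <<'E'
from st import *
for th in(12,9,6,3,0):print(th,row(*tcp(114.8,39-.4*(26-th)/26,th,0,xt=.5)))
E
```

```text
8.45 tip [  0.4 115.4  38.8] org [ 0.4  0.9 48.5] eul [-1.207e+01 -1.000e-02 -1.000e-02] F bay [ 0.5  2.9 -3.4] w 0.025682887538303875 g 45.000091195106506
12 [0.6, -0.1, 0.4, -0.0001, -0.0013, -0.0001]
9 [-0.2, -0.1, 8.3, -0.0001, -0.0536, -0.0001]
6 [-1.5, -0.1, 16.3, -0.0001, -0.106, -0.0001]
3 [-3.1, -0.1, 24.1, -0.0001, -0.1584, -0.0001]
0 [-5.2, -0.1, 31.9, -0.0001, -0.2107, -0.0001]
```

To row units: 16 mm / 600 = 0.0267, -1.5 mm / 600 = -0.0025, -0.106 rad / 2 = -0.053.

Call:
{"api": "arm_command", "payload": {"plan": [[[0.0003,0,0.0067,0,-0.0135,0,1],[-0.0003,0,0.0133,0,-0.0268,0,1],[-0.0015,0,0.02,0,-0.04,0,1],[-0.0025,0,0.0267,0,-0.053,0,1],[-0.0025,0,0.0267,0,-0.053,0,1]]]}}

```text
time_s: 8.95
ee_pos: [0.5088, 0.1101, 0.0492]
eef_rot: [-3.141, -0.105, -3.069]
force: [2.3, -1.6, -3.7]
grip_width: 0.026
grip_force: 45.0
```

```bash
python3 - <<'E'
from st import *
for th in(6,3,0):print(th,row(*tcp(114.8,39-.4*(26-th)/26,th,0,xt=.5)))
E
```

```text
8.95 tip [  0.4 114.9  38.8] org [ 0.4 -0.  36.3] eul [-6.03 -0.01 -0.01] F bay [ 1.8  2.2 -3.7] w 0.026036481082861853 g 44.999964237213135
6 [0.1, -0.1, 0.1, -0.0001, -0.0005, -0.0002]
3 [-0.8, -0.1, 8.1, -0.0001, -0.0529, -0.0002]
0 [-2.0, -0.1, 16.0, -0.0001, -0.1052, -0.0002]
```

To row units: 16 mm / 600 = 0.0267, 12 mm / 600 = 0.02, -0.105 rad / 2 = -0.0525.

Call:
{"api": "arm_command", "payload": {"plan": [[[-0.0007,0,0.0067,0,-0.013,0,1],[-0.0013,0,0.0133,0,-0.0265,0,1],[-0.0023,0,0.02,0,-0.0395,0,1],[-0.0033,0,0.0267,0,-0.0525,0,1],[-0.0033,0,0.0267,0,-0.0525,0,1],[-0.0033,0,0.0267,0,-0.0525,0,1]]]}}

```text
time_s: 9.55
ee_pos: [0.509, 0.1101, 0.0329]
eef_rot: [-3.142, -0.002, -3.069]
force: [-1.5, -2.2, 0.2]
grip_width: 0.0258
grip_force: 45.0
```

```bash
cat >> h.py <<'E'
def look(n):
    """camera cloud against the stowed pipette, bay frame mm"""
    p,d,ci=grab(n);W=cloud(d,ci);B=BY.inv().apply(W.reshape(-1,3)-O).reshape(W.shape)*1000
    x,y,z=B[...,0],B[...,1],B[...,2]
    for a,e in((-112,-102),(-86,-76),(-60,-50),(-30,-10),(-3,19),(22,28),(35,60)):
        k=(abs(x)<24)&(y>a)&(y<e)&(z>20)&(z<100);q=B[k]
        if len(q)>5:
            t=q[q[:,2]>np.percentile(q[:,2],80)];c=q[abs(q[:,0])<8];print(n,(a,e),len(q),'z95',np.percentile(q[:,2],95).round(1),'centre z95',(np.percentile(c[:,2],95).round(1) if len(c)>3 else None),'x',q[:,0].min().round(1),q[:,0].max().round(1))
    return p
E
python3 - <<'E'
from st import *
for n in('side','scene','wrist'):
    p=look(n);cv2.imwrite(f'pics/{n}6.png',p)
    if n=='side':s=p
    if n=='scene':c=p
cv2.imwrite('pics/mix6.png',np.vstack([np.hstack([cv2.resize(s[160:260,260:400],None,fx=2.8,fy=2.8),cv2.resize(c[190:290,200:340],None,fx=2.8,fy=2.8)]),cv2.resize(p[60:360,100:600],(784,310))]))
E
```

```text
9.55 tip [  0.4 114.7  38.2] org [ 0.4  0.6 23.9] eul [-0.11 -0.   -0.01] F bay [ 2.  -1.6  0.2] w 0.025780391799748677 g 45.00175058841705
side (-112, -102) 18 z95 46.3 centre z95 43.9 x 0.4 12.2
side (-86, -76) 57 z95 59.2 centre z95 60.0 x -0.9 22.9
side (-60, -50) 30 z95 49.8 centre z95 50.3 x 3.3 16.0
side (-30, -10) 58 z95 51.0 centre z95 51.1 x -3.4 20.1
side (-3, 19) 155 z95 64.1 centre z95 61.7 x -17.1 23.9
side (22, 28) 13 z95 45.9 centre z95 46.4 x -0.2 14.2
side (35, 60) 35 z95 43.1 centre z95 42.9 x -1.6 10.7
scene (-112, -102) 21 z95 46.3 centre z95 45.3 x -4.9 12.7
scene (-86, -76) 41 z95 59.9 centre z95 61.9 x -11.9 21.7
scene (-60, -50) 25 z95 82.1 centre z95 52.6 x -18.8 23.1
scene (-30, -10) 11 z95 93.9 centre z95 None x -16.0 17.0
scene (-3, 19) 80 z95 63.6 centre z95 61.3 x -11.9 24.0
scene (35, 60) 21 z95 59.3 centre z95 49.1 x 1.8 20.1
wrist (-112, -102) 802 z95 48.4 centre z95 48.4 x -8.9 7.4
wrist (-86, -76) 1454 z95 62.2 centre z95 62.4 x -14.0 15.7
wrist (-60, -50) 899 z95 52.3 centre z95 52.4 x -12.4 10.2
wrist (-30, -10) 1630 z95 53.0 centre z95 53.0 x -14.1 12.0
wrist (-3, 19) 1533 z95 67.4 centre z95 50.9 x -16.6 16.5
wrist (22, 28) 186 z95 49.7 centre z95 49.7 x -9.4 8.3
wrist (35, 60) 229 z95 45.2 centre z95 45.2 x -5.9 4.1
```

View pics/mix6.png

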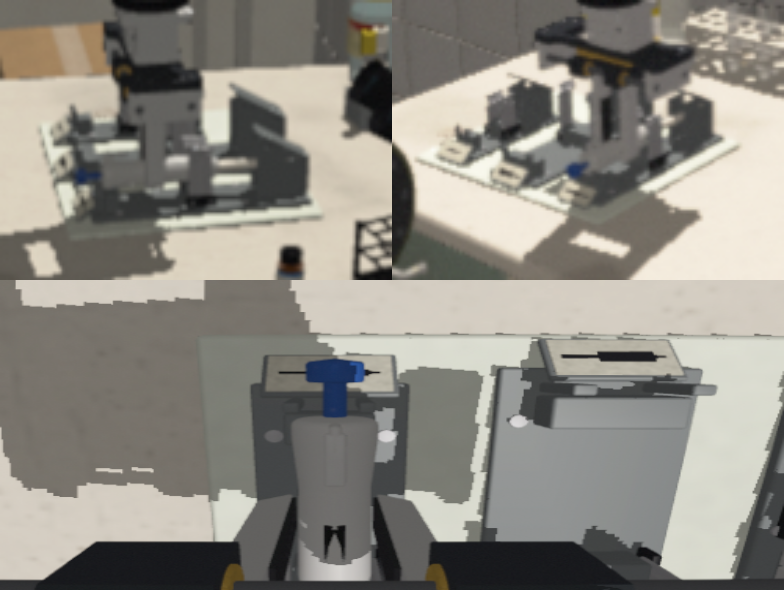

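The pipette lies level in the medium bay: body top at z 53 and nose top at 45, which matches the stowed pose. The wide bay beside it is empty. A short extra press will make sure the clip has snapped.

To row units: 3 mm / 600 = 0.005, 1.5 mm / 600 = 0.0025.

Call:
{"api": "arm_command", "payload": {"plan": [[[0,0,0.0025,0,0,0,1],[0,0,0.005,0,0,0,1],[0,0,0.005,0,0,0,1]]]}}

```text
time_s: 10.0
ee_pos: [0.5092, 0.1102, 0.0327]
eef_rot: [-3.141, -0.0, -3.069]
force: [-20.3, -6.0, 42.1]
grip_width: 0.0258
grip_force: 45.0
```

```bash
python3 st.py; python3 -c "
from h import *; look('wrist')"
```

```text
10.0 tip [  0.4 114.9  38.3] org [ 0.4  0.9 23.8] eul [-0.   -0.01  0.  ] F bay [  4.6 -20.7  42.1] w 0.025774697120899345 g 45.02044379711151
wrist (-112, -102) 801 z95 48.3 centre z95 48.3 x -8.9 7.4
wrist (-86, -76) 1461 z95 62.1 centre z95 62.4 x -14.0 15.7
wrist (-60, -50) 909 z95 52.2 centre z95 52.3 x -12.4 10.2
wrist (-30, -10) 1662 z95 53.0 centre z95 52.9 x -14.1 11.9
wrist (-3, 19) 1526 z95 67.4 centre z95 51.0 x -16.5 16.6
wrist (22, 28) 199 z95 49.9 centre z95 49.9 x -9.5 8.2
wrist (35, 60) 241 z95 44.9 centre z95 44.9 x -5.9 4.6
```

To row units: -3 mm / 600 = -0.005.

Call:
{"api": "arm_command", "payload": {"plan": [[[0,0,-0.005,0,0,0,1],[0,0,-0.005,0,0,0,1],[0,0,-0.005,0,0,0,0.1],[0,0,-0.005,0,0,0,0.1],[0,0,-0.005,0,0,0,0.1],[0,0,-0.005,0,0,0,0.1],[0,0,-0.005,0,0,0,0.1]]]}}

```text
time_s: 10.75
ee_pos: [0.5092, 0.1102, 0.0328]
eef_rot: [3.142, 0.0, -3.069]
force: [-0.3, -0.1, 0.6]
grip_width: 0.0427
grip_force: 0.0
```

To row units: -190 mm / 600 = -0.3167, -150 mm / 600 = -0.25.

Call:
{"api": "arm_command", "payload": {"plan": [[[0,0,-0.0333,0,0,0,0.1],[0,0,-0.0833,0,0,0,0.1],[0,0,-0.1667,0,0,0,0.1],[0,0,-0.25,0,0,0,0.1],[0.05,0,-0.3167,0,0,0,0.1],[0.0667,0,-0.3167,0,0,0,0.1],[0.0667,0,-0.3167,0,0,0,0.1]]]}}

```text
time_s: 11.45
ee_pos: [0.4686, 0.1073, 0.2233]
eef_rot: [3.141, 0.002, -3.069]
force: [0.1, 0.3, -0.2]
grip_width: 0.0424
grip_force: 0.0
```

```bash
python3 - <<'E'
from st import *
p=look('wrist');cv2.imwrite('pics/wrist7.png',cv2.resize(p[130:380,210:410],None,fx=2.4,fy=2.4,interpolation=cv2.INTER_CUBIC))
E
```

```text
11.45 tip [2.000e-01 7.410e+01 2.292e+02] org [ 2.000e-01 -3.990e+01  2.145e+02] eul [0.11 0.01 0.01] F bay [-0.3  0.2 -0.2] w 0.04236415344795892 g 0.0
wrist (-112, -102) 166 z95 48.5 centre z95 48.6 x -9.9 7.0
wrist (-86, -76) 312 z95 61.9 centre z95 62.1 x -14.7 14.8
wrist (-60, -50) 199 z95 52.2 centre z95 52.4 x -12.3 9.2
wrist (-30, -10) 425 z95 53.0 centre z95 53.2 x -12.6 10.5
wrist (-3, 19) 713 z95 67.1 centre z95 51.8 x -16.5 16.4
wrist (22, 28) 62 z95 49.4 centre z95 49.4 x -9.7 7.5
wrist (35, 60) 186 z95 45.0 centre z95 45.0 x -6.6 4.4
```

View pics/wrist7.png

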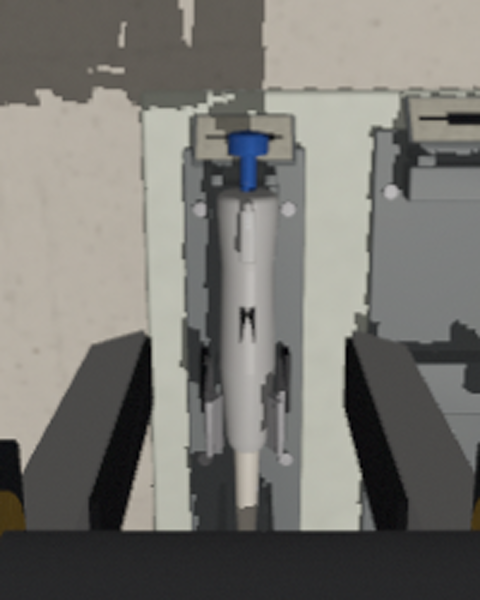

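The pipette lies in the medium bay with its knob at (248,150), hook up, body between the jaws at (212,420) and (280,420), and nose running under the hood. I'll compare the jaws numerically with the empty clip.

```bash
python3 - <<'E'
from h import *
def jaws(W):
    B=BY.inv().apply(W.reshape(-1,3)-O)*1000
    for s in(-1,1):
        for lo,hi in((55,61),(62,69)):
            q=B[(B[:,0]*s>6)&(B[:,0]*s<24)&(abs(B[:,1]-8)<16)&(B[:,2]>lo)&(B[:,2]<hi)];print(s,lo,len(q),q.mean(0).round(1),np.percentile(q[:,0],[3,97]).round(1))
jaws(np.load('wrist2.npz')['W'])
p,d,ci=grab('wrist');print('now');jaws(cloud(d,ci))
p,d,ci=grab('side');W=cloud(d,ci)
for n,(x0,x1,y0,y1) in{'bottle':(.59,.64,-.1,-.04),'tipbox':(.40,.56,-.55,-.39)}.items():
    for nm,V in(('before',np.load('side0.npz')['W']),('now',W)):
        q=V[(V[...,0]>x0)&(V[...,0]<x1)&(V[...,1]>y0)&(V[...,1]<y1)&(V[...,2]>.01)];print(n,nm,len(q),q.mean(0).round(4))
E
```

```text
-1 55 43 [-10.8   5.6  59. ] [-14.3  -9.5]
-1 62 98 [-14.    8.1  65.6] [-16.1 -11.7]
1 55 41 [10.6  6.5 59.1] [ 9.4 13.9]
1 62 101 [13.7  7.9 65.4] [11.6 15.9]
now
-1 55 42 [-11.1   4.3  59. ] [-14.9 -10. ]
-1 62 116 [-13.9   8.2  65.5] [-16.  -11.5]
1 55 39 [11.2  5.3 58.8] [ 9.3 15.3]
1 62 120 [13.9  8.3 65.4] [11.2 16.1]
bottle before 133 [ 0.6143 -0.0751  0.0284]
bottle now 134 [ 0.6144 -0.0748  0.0281]
tipbox before 4261 [ 0.4796 -0.4826  0.0434]
tipbox now 4255 [ 0.4796 -0.4825  0.0434]
```

The jaws are shut exactly as when the clip was empty, and the bystanders haven't moved.

```bash
python3 -c "
from h import *
print(ctrl.hand_in())"
```

```text
the job is handed in; nothing more can be done
None
```

The pipette is stowed level in the medium bay, nose under the hood and hook up, with both jaws shut over it; the oil bottle and tip box have not moved, and the job was handed in at about 11.5 s.

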